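Hold a relay module over the contactless programmer

TASK

Pull the orange-faced relay module straight up off its sprung catch on the rail, carry it over the things in between to the contactless programmer, and hold it there upright and still, hovering about 1 cm above the white outline on the pad, in line with the outline and with its orange face on the side of the orange stripe. Never touch the programmer with the module; leave the blue-faced module clipped on the rail and do not disturb the bottle or the two bobbins that stand between. The program finishes while the gripper still holds the module in the air: do not put it down or let go.

Things in the scene. Friction and masses are not known exactly. Their poses are not given: they have to be found in the camera images.
- orange_module: Relay module to carry: upright grey block, orange front face, orange patch on its white top; 33 mm deep (x) x 45 wide (y) x 79 high, 0.10 to 0.17 kg. Origin: centre of the underside; x from orange front to back, z up. Plain 33 x 45 block from z = 16 to 68 mm; white top 22 x 39 mm above. Below z = 16 two 5 mm feet straddle the rail's bar; a ridge on the rear foot stands 3 mm out.
- blue_module: The other relay module, same shape, size, frame and catch, with a blue front and a blue patch on its top. It stays clipped on the rail.
- rail: Fixed aluminium bar (20 mm deep, 166 long, top 28 mm above the worktop) along its own y on a dark steel base 85 x 190 mm. Origin on the worktop below the bar's middle; x to the back. Two stations at y = -42 and +42 mm; a module clipped there has its origin 12 mm above the worktop and axes parallel to the rail's. Either module may be at either station.
- programmer: Fixed contactless programmer: black box 100 x 100 x 20 mm with a raised grey pad 62 x 74 mm, top 30 mm above the worktop. Origin on the worktop under the middle; z up. White outline on the pad 36 mm (x) x 48 mm (y), centred. Orange stripe on the pad's -x side, so a module held right has its x along the programmer's x.
- pad (a point): Centre of the white outline on the top of the programmer's pad, axes as the programmer's.
- orange_module_front (a point): Centre of the orange front face of the orange module (16.5 mm in front of its middle, 42 mm above its underside).
- varnish_bottle: Squeeze bottle, cream with a red nozzle, 37 x 36 mm, 102 mm high, standing loose in the gap between rail and programmer. Origin at the centre of its underside. To be left alone.
- orange_module_grip (a point): Where to grip the orange module: on its middle axis, 58 mm above its underside and 21 mm below its top, from above, across the 33 mm (its x direction). Axes as the module's.
- catches (a point): Midway between the two black catch housings behind the bar (each 18 x 40 mm, top 34 mm above the worktop, 41 mm behind the bar's middle, one per station). Each has a sprung brass roller over the module's rear ridge: pulled straight up with about 5 to 9 N, the module rides past it in the first 12 mm of lift, while it pushes the module forward with up to 10 N; 25 mm of lift frees the module entirely.
- wound_coil: Small blue bobbin wound with copper wire, 36 mm across and 36 mm high (its axis 9 mm to the +y side of its own origin, at the underside), standing loose in the same gap. To be left alone.
- empty_bobbin: Small empty cream bobbin, 36 mm across and 35 mm high, origin at the centre of its underside, standing loose in the same gap. To be left alone.

How it is judged:
By the outcome, as a careful person would: the job done as asked, in the order asked, and still so for the second after the job is handed in, while the arm keeps its last pose, push and grip.
It also fails if it takes over 38 s, if anything falls off the work surface, if the arm or the gripper's body presses on something with over 40 N, if the wrist force passes 120 N, or if a joint passes its speed limit or range.

ROBOT

A 6-joint arm with a two-finger parallel gripper is mounted at the origin on a cart in front of the work surface, level with it; the furniture and walls round the work are solid. World frame = base frame: x ahead of the robot, y to its left, z up, the work surface at z = 0. Lengths are in mm, angles in rad, forces in N, time in s.
With the tool pointing down it reaches from about 400 to 825 mm from the base axis. Payload 7 kg.
Tool frame: the origin (TCP) lies at the very end of the fingers, on their centre line; the grasp point (between the pads) lies 19 mm behind it; z points along the fingers, y is the direction in which the jaws open and shut (so a half turn about z gives the same grasp; the last joint's range is limited). The gripper opens to 88 mm and grips with 3 to 60 N. Pads are 19 mm wide; open, the fingers measure 130 mm over their backs; the gripper's body (78 mm by 193 mm) begins 47 mm behind the grasp point.
Start: joints at [1.547, 0.359, 0.012, 0, -1.224, -0.288], TCP at [207.08, 642.428, 226.561] pointing down, gripper open.
Joint ranges: [-3.07, 3.07], [-1.43, 2.12], [-1.02, 1.25], [-3.03, 1.67], [-3.05, -0], [-3.03, 3.03]. Speed limits (rad/s): [2.39, 2.39, 3.01, 3.14, 3.14, 3.14].

INTERFACE

Orientations are given as a unit quaternion [x, y, z, w].
In Python, from plant import bot gives the robot as it stands. Calls block until the motion is done:
- bot.move_ptp(position, orientation): joint-space move of the TCP to a pose.
- bot.line_to(position, velocity=150, ori=None): straight line of the TCP; ori=None keeps the orientation; velocity is the mean speed in mm/s.
- bot.move_joints(angles): joint-space move.
- bot.move_gripper(opening, force=None): finger opening in mm; force is the grip in N (None keeps the last); returns when the fingers have stopped.
- bot.pause(seconds).
- bot.solve_ik(position, orientation): joint angles nearest the present ones, or None.
- bot.read_state(): the state.
- bot.camera(name): name is "scene" or "top" or "wrist"; returns the picture (384x512x3 uint8, red, green, blue); there is no depth.
- bot.get_calibration(name): a dict with "fx", "fy", "cx", "cy" (pixels), "view" (4x4, takes a point from world to camera coordinates); the wrist camera has in their place "T_tool_cam" (4x4, takes a point from camera to tool coordinates, whose origin is the TCP and whose axes are the flange's). Camera axes: x right, y up, looking along -z (the intrinsics and any distortion apply to the point x, -y, -z); pixel columns grow to the right and rows downward; lengths in mm; the calibration is good to about 2 mm. A picture is of the moment at which its call begins: read the wrist's pose just before it. get_calibration takes no time and is no camera call.
A pose or a line that the arm cannot do raises bot.Unreachable and nothing moves.
- bot.close_job(): hands the job in, once; it reports no verdict.
The state is a dict: "t": time; "joint_pos": joint angles; "qvel": joint speeds; "tau": joint torques, N m; "tcp_pos": TCP position; "eef_rot": TCP orientation; "contact_force": force on the tool from outside, world axes, zero at the start; "moment": the same for the moment, N m; "width": finger opening in mm.
Only numpy, scipy, OpenCV 4.12 (cv2) and the standard library are available. Lean on these libraries where they do the work, as an engineer would, in place of code of your own. Each camera call takes 0.05 s, during which the arm holds its last target.

## Working session

There is one attempt and no reset: what is moved stays moved. The work goes in short steps, each a Python script; the robot and the scene stay as the last script left them, time stands still between calls to the robot, and variables do not carry over. Pictures are saved under pics/ and viewed, and the job is handed in when it is done.

```bash
mkdir -p pics; ls; python3 - <<'E'
from plant import bot
import cv2,json
s=bot.read_state();print(s)
for n in("scene","top","wrist"):
    im=bot.camera(n);cv2.imwrite(f"pics/a_{n}.png",im[:,:,::-1]);print(n,bot.get_calibration(n))
E
```

```text
pics
{'t': 0.0, 'joint_pos': array([ 1.54708101e+00,  3.59393681e-01,  1.10440199e-02, -3.73746659e-04,
       -1.22409291e+00, -2.88073623e-01]), 'qvel': array([-0.0007966 , -0.00095988,  0.00133119,  0.00062806, -0.00126235,
        0.00121812]), 'tau': array([-3.94483031e-04, -5.82716274e+01,  2.93054366e+01,  6.99729323e+00,
        7.06183855e-03, -1.61405947e-04]), 'tcp_pos': array([206.94834224, 641.96803367, 225.60758255]), 'eef_rot': array([ 9.87862814e-01, -1.55326600e-01, -6.56863360e-05,  8.39095892e-04]), 'contact_force': array([-0.87615278, -0.72410958, -0.27215634]), 'moment': array([0.01780558, 0.0372326 , 0.05761135]), 'width': 87.62385016974531}
scene {'fx': 450.93487488839287, 'fy': 450.93487488839287, 'cx': 255.76743379782658, 'cy': 194.14649961199683, 'view': array([[-7.30978451e-01, -6.82253400e-01,  1.41705149e-02,
         2.34797590e+02],
       [ 5.21820642e-01, -5.45465323e-01,  6.55874073e-01,
        -4.45841506e+02],
       [-4.39742792e-01,  4.86824281e-01,  7.54737303e-01,
        -6.01630726e+02],
       [ 0.00000000e+00,  0.00000000e+00,  0.00000000e
[... 252 characters left out ...]
-01,  1.35983343e-02,  1.62208735e-01,
        -5.24038512e+02],
       [-1.62219955e-01, -2.81098560e-04,  9.86754583e-01,
        -8.54472260e+02],
       [ 0.00000000e+00,  0.00000000e+00,  0.00000000e+00,
         1.00000000e+00]])}
wrist {'fx': 291.7454749571151, 'fy': 291.7454749571151, 'cx': 250.32165426103316, 'cy': 193.9376984625632, 'T_tool_cam': array([[ 8.07219419e-04,  9.57814590e-01,  2.87385732e-01,
         7.82392908e+01],
       [ 9.99999037e-01, -1.09749108e-03,  8.48943764e-04,
         6.66765131e-01],
       [ 1.12853400e-03,  2.87384770e-01, -9.57814554e-01,
        -1.57243551e+02],
       [ 0.00000000e+00,  0.00000000e+00,  0.00000000e+00,
         1.00000000e+00]])}
```

View pics/a_scene.png

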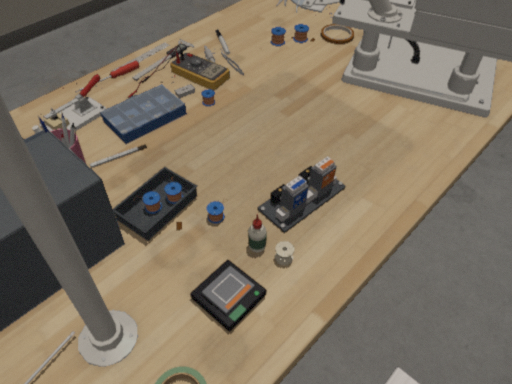

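View pics/a_top.png

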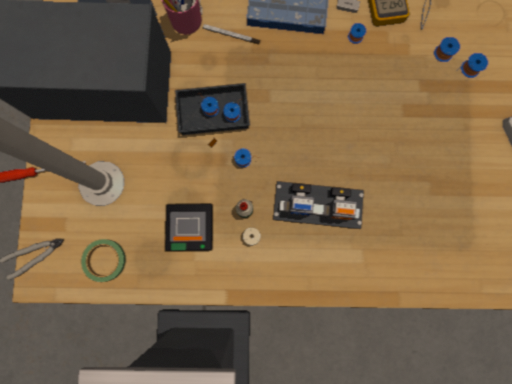

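View pics/a_wrist.png

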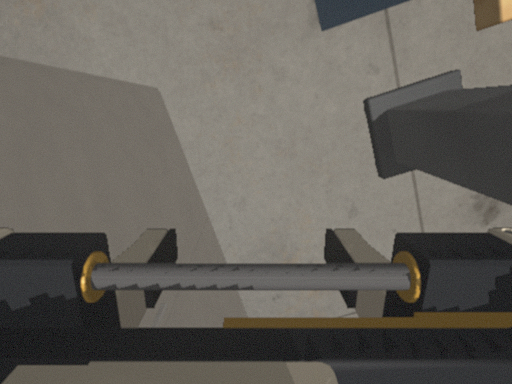

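The top view shows the rail at about (320,205) with the orange module on its right at (345,209), the blue module at (302,205), and the programmer at (188,227). The bottle is at (244,208), the cream bobbin at (251,237) and the wound coil at (242,158). A tall lamp pole stands at (101,183), between the arm's start and the work area.

```bash
cat > h.py <<'E'
import numpy as np,cv2
from plant import bot
def ray(n,uv,T=None):
    c=bot.get_calibration(n)
    d=np.array([(uv[0]-c['cx'])/c['fx'],-(uv[1]-c['cy'])/c['fy'],-1.])
    M=np.linalg.inv(c['view']) if T is None else T@c['T_tool_cam']
    return M[:3,3],M[:3,:3]@d
def atz(n,uv,z,T=None):
    o,d=ray(n,uv,T);return o+d*(z-o[2])/d[2]
def proj(n,P,T=None):
    c=bot.get_calibration(n)
    V=c['view'] if T is None else np.linalg.inv(T@c['T_tool_cam'])
    p=np.atleast_2d(P)@V[:3,:3].T+V[:3,3]
    return np.c_[c['cx']+c['fx']*p[:,0]/-p[:,2],c['cy']+c['fy']*p[:,1]/p[:,2]]
E
python3 - <<'E'
from h import *
for n in("scene","top"): print(n,"cam",ray(n,(0,0))[0].round())
print({k:bot.get_calibration('top')[k] for k in bot.get_calibration('top') if k!='view'})
for k,uv,z in [("pole",(101,183),0),("prog",(188,227),30),("orange top",(345,209),91),("blue top",(302,205),91),("box corner",(168,120),0),("tablefront",(150,303),0),("bottle",(243,207),100),("coil",(242,158),36),("bob",(251,237),35)]:
    print(k,atz("top",uv,z).round())
for k,uv in [("pole",(108,340))]: print(k,atz("scene",uv,0).round())
# pole in views at heights
for P in [(530,110)]:
    for z in (0,200,400,600): print(z,proj("top",(*P,z)),proj("scene",(*P,z)))
for n in("scene","top"):
    im=bot.camera(n)
    a,b=((170,130),(350,340)) if n=="scene" else ((150,140),(380,260))
    cr=im[a[1]:b[1],a[0]:b[0]]; f=min(800/cr.shape[1],600/cr.shape[0])
    cv2.imwrite(f"pics/b_{n}.png",cv2.resize(cr[:,:,::-1],None,fx=f,fy=f,interpolation=2));print(n,a,f)
E
```

```text
scene cam [140. 210. 743.]
top cam [ 381. -198.  929.]
{'fx': 431.4663034994923, 'fy': 431.4663034994923, 'cx': 255.91157969749182, 'cy': 185.5215666079522}
pole [535. 140.   0.]
prog [440. -58.  30.]
orange top [ 475. -372.   91.]
blue top [ 482. -289.   91.]
box corner [680.   1.   0.]
tablefront [282.  20.   0.]
bottle [ 475. -174.  100.]
coil [ 587. -168.   36.]
bob [ 421. -189.   35.]
pole [530. 143.   0.]
0 [[114.62266881 185.3433013 ]] [[124.33985448 326.50285063]]
200 [[ 77.32486551 166.46003279]] [[ 94.88765959 264.34373425]]
400 [[ 13.05361624 133.92054923]] [[ 46.8825381  163.02850308]]
600 [[-124.02479026   64.51999135]] [[-45.26648425 -31.45281919]]
scene (170, 130) 2.857142857142857
top (150, 140) 3.4782608695652173
```

```bash
cat > fk.py <<'E'
import numpy as np
from h import bot
from scipy.spatial.transform import Rotation as R
s=bot.read_state()
q=s['joint_pos'].copy()
Q=[];P=[];O=[]
rng=np.random.default_rng(0)
for i in range(60):
    a=rng.uniform(-1,2);r=rng.uniform(450,780);p=np.array([r*np.cos(a),r*np.sin(a),rng.uniform(100,450)])
    o=(R.from_rotvec(rng.normal(size=3)*.2)*R.from_euler('z',a+rng.uniform(-1,1))*R.from_quat([1,0,0,0])).as_quat()
    x=bot.solve_ik(p,o)
    if x is not None: Q.append(x);P.append(p);O.append(o)
np.savez('fk.npz',Q=Q,P=P,O=O);print(len(Q),bot.read_state()['t'])
from scipy.optimize import least_squares
Rz=lambda a:R.from_rotvec([0,0,a]);Ry=lambda a:R.from_rotvec([0,a,0]);Rx=lambda a:R.from_rotvec([a,0,0])
def chain(q,v):
    h,a1,L2,a3,d4,d6=v
    R1=Rz(q[0]);R2=R1*Ry(q[1]);R3=R2*Ry(q[2]);R4=R3*Rx(q[3]);R5=R4*Ry(-q[4]) if SG<0 else R4*Ry(q[4])
    p1=np.array([0,0,h]);p2=p1+R1.apply([a1,0,0]);p3=p2+R2.apply([0,0,L2]);p4=p3+R3.apply([d4,0,a3]);p5=p4+R5.apply([d6,0,0])
    return p1,p2,p3,p4,p5
for SG in(1,-1):
    f=lambda v:np.concatenate([chain(q,v)[-1]-p for q,p in zip(Q,P)])
    g=least_squares(f,[400,50,400,40,400,250]);print(SG,g.x.round(2),np.abs(g.fun).max())
E
python3 fk.py
```

```text
60 0.25
1 [-191.11  441.06  561.43 -123.47   -8.24   78.96] 579.4205032972225
-1 [-341.83  413.43  951.17 -428.46   34.12 -156.01] 431.76184934969257
```

```bash
cat > fk2.py <<'E'
import numpy as np,itertools
from scipy.spatial.transform import Rotation as R
from scipy.optimize import least_squares
d=np.load('fk.npz');Q,P,O=d['Q'],d['P'],d['O'];Ro=R.from_quat(O)
best=None
for a4 in ([1,0,0],[0,0,1]):
 for a6 in ([1,0,0],[0,0,1],):
  for s in itertools.product((1,-1),repeat=5):
    ax=[[0,0,1],[0,s[0],0],[0,s[1],0],np.array(a4)*s[2],[0,s[3],0],np.array(a6)*s[4]]
    ch=R.identity(len(Q))
    for j in range(6): ch=ch*R.from_rotvec(np.outer(Q[:,j],ax[j]))
    rel=ch.inv()*Ro
    sp=(rel*rel.mean().inv()).magnitude().max()
    if best is None or sp<best[0]: best=(sp,ax,rel.mean())
print(best[0],best[1],best[2].as_matrix().round(3))
E
python3 fk2.py
```

```text
1.4261072965499199e-15 [[0, 0, 1], [0, 1, 0], [0, -1, 0], array([-1,  0,  0]), [0, -1, 0], array([-1,  0,  0])] [[-0.  0.  1.]
 [-1.  0. -0.]
 [-0. -1.  0.]]
```

View pics/b_scene.png

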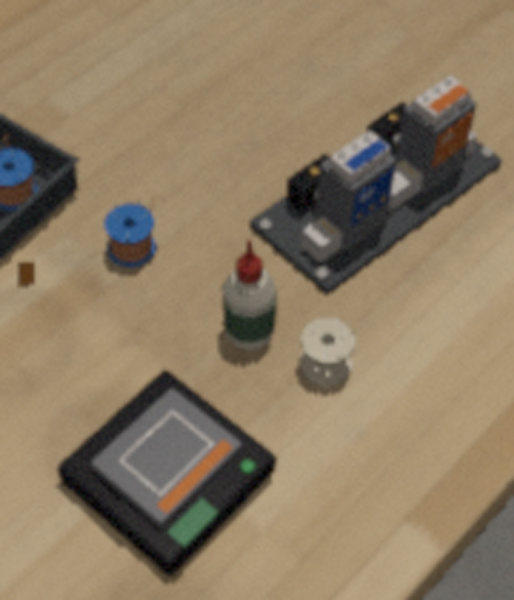

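View pics/b_top.png

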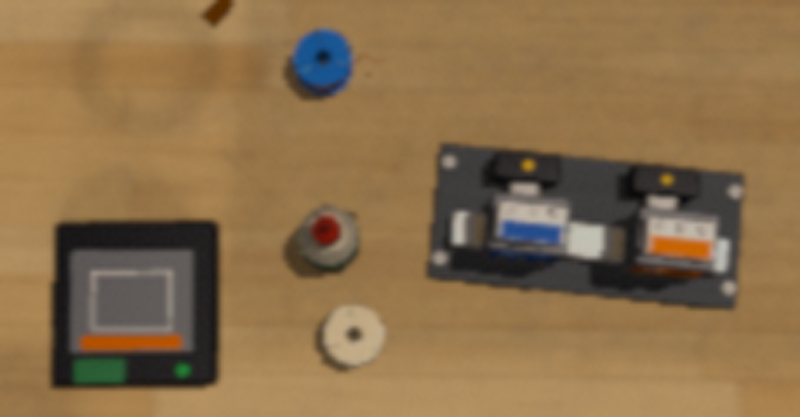

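The crops confirm it: both orange faces are toward the robot, and the rail is yawed a few degrees. Next I'll fit the kinematics to plan around the pole.

```bash
cat > kin.py <<'E'
import numpy as np
from scipy.spatial.transform import Rotation as R
AX=np.array([[0,0,1],[0,1,0],[0,-1,0],[-1,0,0],[0,-1,0],[-1,0,0]],float)
R0=R.from_matrix([[0,0,1],[-1,0,0],[0,-1,0]])
def pts(q,v):
    h,a1,L2,a3,d4,d6=v
    r=R.identity();p=np.array([0,0,h]);out=[p]
    off=[[a1,0,0],[0,0,L2],[0,0,a3],[d4,0,0],[0,0,0],[d6,0,0]]
    for j in range(6):
        r=r*R.from_rotvec(AX[j]*q[j]);p=p+r.apply(off[j]);out.append(p)
    return np.array(out),r*R0
E
cat > t.py <<'E'
from kin import *
from scipy.optimize import least_squares
d=np.load('fk.npz');Q,P,O=d['Q'],d['P'],d['O']
g=least_squares(lambda v:np.concatenate([pts(q,v)[0][-1]-p for q,p in zip(Q,P)]),[400,50,400,40,400,250])
print(g.x.round(2),np.abs(g.fun).max())
np.save('v.npy',g.x)
q=[1.547, 0.359, 0.012, 0, -1.224, -0.288];print(pts(q,g.x)[0].round());
E
python3 t.py
python3 - <<'E'
from h import *
T=lambda u,v:(150+u/3.478,140+v/3.478)
print("outline",[atz("top",T(*p),30).round(1) for p in((91,272),(172,271),(173,329),(92,331))])
print("box",[atz("top",T(*p),20).round(1) for p in((57,224),(217,222),(215,385),(53,386))])
print("orange top",[atz("top",T(*p),91).round(1) for p in((648,210),(718,217),(716,262),(646,254))])
print("blue top",[atz("top",T(*p),91).round(1) for p in((497,195),(570,202),(566,244),(495,238))])
print("base",[atz("top",T(*p),6).round(1) for p in((443,145),(744,175),(735,308),(428,278))])
E
```

```text
[111.75  45.94 573.61  28.77 417.64 302.86] 203.13161987930198
[[  0.   0. 112.]
 [  1.  46. 112.]
 [  6. 247. 649.]
 [  6. 257. 676.]
 [ 15. 650. 534.]
 [ 15. 650. 534.]
 [ 15. 650. 231.]]
outline [array([457.6, -32.7,  30. ]), array([458.9, -81.2,  30. ]), array([424.3, -83. ,  30. ]), array([422.5, -34.8,  30. ])]
box [array([487.4,  -8.9,  20. ]), array([ 490. , -106.3,   20. ]), array([ 391.8, -108. ,   20. ]), array([389.9, -11.1,  20. ])]
orange top [array([ 491.6, -355.7,   91. ]), array([ 488.2, -395. ,   91. ]), array([ 462.8, -393.3,   91. ]), array([ 466.7, -354.2,   91. ])]
blue top [array([ 498.9, -270.7,   91. ]), array([ 495.5, -311.8,   91. ]), array([ 471.8, -309.4,   91. ]), array([ 474.6, -269.6,   91. ])]
base [array([ 541.9, -244.4,    6. ]), array([ 525.6, -431.8,    6. ]), array([ 442.9, -424. ,    6. ]), array([ 458.8, -235.6,    6. ])]
```

```bash
cat > kin.py <<'E'
import numpy as np
from scipy.spatial.transform import Rotation as R
AX=np.array([[0,0,1],[0,1,0],[0,-1,0],[-1,0,0],[0,-1,0],[-1,0,0]],float)
R0=R.from_matrix([[0,0,1],[-1,0,0],[0,-1,0]])
def pts(q,v):
    off=np.reshape(v,(7,3))
    r=R.identity();p=off[0];out=[p]
    for j in range(6):
        r=r*R.from_rotvec(AX[j]*q[j]);p=p+r.apply(off[j+1]);out.append(p)
    return np.array(out),r*R0
E
cat > t.py <<'E'
from kin import *
d=np.load('fk.npz');Q,P,O=d['Q'],d['P'],d['O']
A=[];b=[]
for q,p in zip(Q,P):
    r=R.identity();row=[np.eye(3)]
    for j in range(6):
        r=r*R.from_rotvec(AX[j]*q[j]);row.append(r.as_matrix())
    A.append(np.hstack(row));b.append(p)
A=np.vstack(A);b=np.hstack(b)
x=np.linalg.lstsq(A,b,rcond=1e-9)[0];print(np.abs(A@x-b).max());print(x.reshape(7,3).round(1))
np.save('v.npy',x)
q=[1.547, 0.359, 0.012, 0, -1.224, -0.288];print(pts(q,x)[0].round());
E
python3 t.py
```

```text
1.1084466677857563e-12
[[  0.    0.   99.4]
 [ -0.   -0.   99.4]
 [ -0.    0.  601.6]
 [231.8   0.    0. ]
 [231.8 -95.9  -0. ]
 [189.  -95.9  -0. ]
 [189.    0.   -0. ]]
[[  0.   0.  99.]
 [  0.   0. 199.]
 [  5. 211. 762.]
 [ 10. 429. 683.]
 [111. 645. 604.]
 [207. 643. 415.]
 [207. 643. 226.]]
```

```bash
cat > t.py <<'E'
from h import *
from kin import *
v=np.load('v.npy')
def TT(q):
    p,r=pts(q,v);T=np.eye(4);T[:3,:3]=r.as_matrix();T[:3,3]=p[-1];return T,p
for q5 in(-1.9,-2.2,-2.5):
  for q6 in (-1.57,0,1.57,3):
    q=[1.547,-.25,-.55,1.4,q5,q6];T,p=TT(q)
    C=T@bot.get_calibration('wrist')['T_tool_cam']
    print(q5,q6,"cam",C[:3,3].round(),"look",(-C[:3,2]).round(2),"up",C[:3,1].round(2),"tcp",p[-1].round(),proj('wrist',[[533,141,300],[533,141,600],[533,141,900]],T).round().tolist())
E
python3 t.py
```

```text
-1.9 -1.57 cam [218. 196. 838.] look [ 0.98 -0.11 -0.15] up [-0.06 -0.95  0.3 ] tcp [390. 206. 803.] [[594.0, 289.0], [403.0, 226.0], [157.0, 144.0]]
-1.9 0 cam [258. 287. 886.] look [ 0.83 -0.44 -0.33] up [0.44 0.17 0.88] tcp [390. 206. 803.] [[155.0, 449.0], [206.0, 313.0], [291.0, 86.0]]
-1.9 1.57 cam [272. 335. 787.] look [ 0.79 -0.62  0.04] up [ 0.59  0.73 -0.34] tcp [390. 206. 803.] [[-195.0, 26.0], [80.0, 125.0], [337.0, 216.0]]
-1.9 3 cam [235. 254. 736.] look [ 0.92 -0.32  0.23] up [ 0.14 -0.26 -0.95] tcp [390. 206. 803.] [[376.0, -479.0], [284.0, -17.0], [228.0, 265.0]]
-2.2 -1.57 cam [167. 155. 860.] look [ 0.92 -0.39 -0.05] up [-0.35 -0.88  0.33] tcp [337. 114. 841.] [[615.0, 430.0], [401.0, 359.0], [166.0, 281.0]]
-2.2 0 cam [227. 234. 909.] look [ 0.7  -0.68 -0.23] up [0.39 0.1  0.91] tcp [337. 114. 841.] [[27.0, 505.0], [67.0, 337.0], [127.0, 85.0]]
-2.2 1.57 cam [260. 269. 809.] look [ 0.58 -0.81  0.14] up [ 0.8   0.52 -0.31] tcp [337. 114. 841.] [[-463.0, -276.0], [17.0, -77.0], [354.0, 63.0]]
-2.2 3 cam [207. 198. 758.] look [ 0.77 -0.54  0.32] up [ 0.14 -0.35 -0.93] tcp [337. 114. 841.] [[784.0, -854.0], [488.0, -71.0], [365.0, 253.0]]
-2.5 -1.57 cam [104. 130. 880.] look [ 0.78 -0.63  0.05] up [-0.6  -0.72  0.34] tcp [257.  43. 878.] [[704.0, 643.0], [421.0, 530.0], [163.0, 426.0]]
-2.5 0 cam [180. 192. 930.] look [ 0.5  -0.86 -0.14] up [0.33 0.04 0.94] tcp [257.  43. 878.] [[-179.0, 650.0], [-144.0, 409.0], [-96.0, 80.0]]
-2.5 1.57 cam [230. 211. 833.] look [ 0.32 -0.92  0.22] up [ 0.93  0.26 -0.25] tcp [257.  43. 878.] [[-2967.0, -2558.0], [-247.0, -675.0], [412.0, -219.0]]
-2.5 3 cam [163. 154. 780.] look [ 0.56 -0.71  0.41] up [ 0.1  -0.44 -0.89] tcp [257.  43. 878.] [[5904.0, -6868.0], [914.0, -222.0], [550.0, 263.0]]
```

```bash
cat > s1.py <<'E'
from h import *
bot.move_joints([1.9,-.25,-.55,0.9,-1.7,-0.2])
bot.move_joints([1.9,-.25,-.55,1.4,-2.1,-0.2])
im=bot.camera("wrist");cv2.imwrite("pics/c_wrist.png",im[:,:,::-1])
im=bot.camera("scene");cv2.imwrite("pics/c_scene.png",im[:,:,::-1])
s=bot.read_state();print(s['t'],s['tcp_pos'],s['contact_force'])
E
python3 s1.py
```

```text
3.05 [286.4913956  257.92040891 828.11416484] [-0.27923381  0.74964642 -0.14070503]
```

View pics/c_wrist.png

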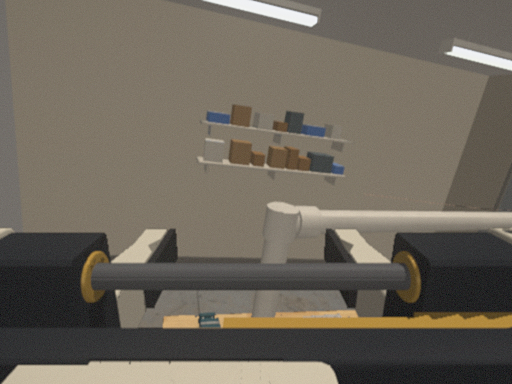

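Good thing I looked. The pole top is at pixel (280,215), and a horizontal boom runs from it to the right, over the workspace.

```bash
cat > t2.py <<'E'
from h import *
from scipy.spatial.transform import Rotation as R
s=bot.read_state();T=np.eye(4);T[:3,:3]=R.from_quat(s['eef_rot']).as_matrix();T[:3,3]=s['tcp_pos']
for uv in((281,205),(265,305),(280,222)):
    o,d=ray('wrist',uv,T);t=((533-o[0])*d[0]+(141-o[1])*d[1])/(d[0]**2+d[1]**2);print(uv,(o+d*t).round())
z=(o+d*t)[2]
for uv in((281,222),(320,221),(400,222),(510,223)): print(atz('wrist',uv,z,T).round(), ray('wrist',uv,T)[1])
print(o)
for P in [(533,141,z),(533,41,z),(533,-100,z),(533,-300,z),(475,-200,z),(400,100,z)]:print(P,proj('wrist',P,T))
E
python3 t2.py
```

```text
(281, 205) [534. 144. 770.]
(265, 305) [533. 140. 589.]
(280, 222) [533. 141. 742.]
[533. 139. 742.] [ 0.87486802 -0.36112854 -0.35284791]
[546.  65. 742.] [ 0.84645108 -0.48986318 -0.33045437]
[ 563. -109.  742.] [ 0.78499132 -0.7546852  -0.29445774]
[ 597. -435.  742.] [ 0.70087357 -1.11872319 -0.2437409 ]
[134.4145101  303.37696555 902.89939538]
(533, 141, np.float64(742.1301790199796)) [[279.70433995 221.94247604]]
(533, 41, np.float64(742.1301790199796)) [[336.76221793 224.82999971]]
(533, -100, np.float64(742.1301790199796)) [[407.71566553 228.42073541]]
(533, -300, np.float64(742.1301790199796)) [[493.04678662 232.73908094]]
(475, -200, np.float64(742.1301790199796)) [[482.3122445  245.25064821]]
(400, 100, np.float64(742.1301790199796)) [[348.13378787 268.06198661]]
```

View pics/c_scene.png

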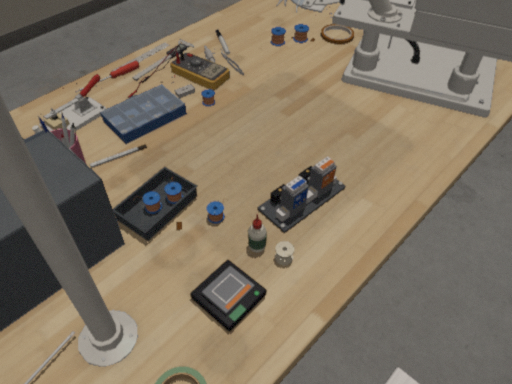

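The boom is at about z 742 and x 535–600, running toward -y. I'll take one more look further along it for anything hanging from it.

```bash
cat > s2.py <<'E'
from h import *
bot.move_joints([1.5,-.25,-.55,1.4,-2.5,-1.6])
im=bot.camera("wrist");cv2.imwrite("pics/d_wrist.png",cv2.rotate(im,cv2.ROTATE_90_CLOCKWISE)[:,:,::-1])
s=bot.read_state();print(s['t'],s['tcp_pos'],s['contact_force'])
E
python3 s2.py
```

```text
4.3667 [258.52895101  31.25605527 877.94536029] [0.40222652 0.68500297 0.04338441]
```

View pics/d_wrist.png

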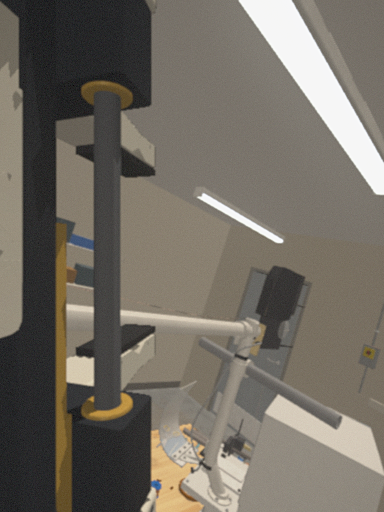

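```bash
cat > t3.py <<'E'
from h import *
from scipy.spatial.transform import Rotation as R
s=bot.read_state();T=np.eye(4);T[:3,:3]=R.from_quat(s['eef_rot']).as_matrix();T[:3,3]=s['tcp_pos']
print(ray('wrist',(0,0),T)[0].round())
for n,r in dict(boomL=(80,318),boom=(160,322),boomEnd=(245,328),barA=(202,342),barmid=(260,372),barB=(338,416),platef=(215,508),poleL=(212,465),box1=(278,398),box2=(370,440),box3=(255,500)).items():
    uv=(r[1],383-r[0]);o,d=ray('wrist',uv,T);print(n,"z742",atz('wrist',uv,742,T).round(),"z0",atz('wrist',uv,0,T).round(),"z300",atz('wrist',uv,300,T).round())
for uv in ((350,75),(490,105),(365,60),(465,90),(383,10),(340,15)): print(uv,atz('scene',uv,0).round(),atz('scene',uv,200).round(),atz('scene',uv,350).round())
for y in(0,-300,-600,-900):print(y,proj('scene',(560,y,742)).round())
E
python3 t3.py
python3 -c "
import cv2;im=cv2.imread('pics/c_scene.png');cv2.imwrite('pics/e.png',cv2.resize(im[0:120,320:512],None,fx=4,fy=4,interpolation=2))
im=cv2.imread('pics/d_wrist.png');cv2.imwrite('pics/e2.png',cv2.resize(im[230:512,150:384],None,fx=2.1,fy=2.1,interpolation=2))"
```

```text
[110. 125. 877.]
boomL z742 [563. -94. 742.] z0 [ 3054. -1296.     0.] z300 [2047. -810.  300.]
boom z742 [ 602. -292.  742.] z0 [ 3310. -2589.     0.] z300 [ 2215. -1661.   300.]
boomEnd z742 [ 665. -700.  742.] z0 [ 3718. -5239.     0.] z300 [ 2484. -3404.   300.]
barA z742 [ 498. -324.  742.] z0 [ 2632. -2797.     0.] z300 [ 1769. -1797.   300.]
barmid z742 [ 373. -347.  742.] z0 [ 1819. -2945.     0.] z300 [ 1234. -1894.   300.]
barB z742 [ 244. -353.  742.] z0 [  981. -2983.     0.] z300 [  683. -1920.   300.]
platef z742 [207. -45. 742.] z0 [ 740. -979.    0.] z300 [ 524. -601.  300.]
poleL z742 [235. -72. 742.] z0 [  922. -1157.     0.] z300 [ 644. -718.  300.]
box1 z742 [ 299. -281.  742.] z0 [ 1341. -2518.     0.] z300 [  920. -1613.   300.]
box2 z742 [ 198. -332.  742.] z0 [  681. -2846.     0.] z300 [  485. -1830.   300.]
box3 z742 [200. -79. 742.] z0 [  696. -1201.     0.] z300 [ 496. -748.  300.]
(350, 75) [ 686. -784.    0.] [ 539. -516.  200.] [ 428. -316.  350.]
(490, 105) [ 336. -932.    0.] [ 283. -625.  200.] [ 244. -394.  350.]
(365, 60) [ 698. -878.    0.] [ 548. -585.  200.] [ 435. -366.  350.]
(465, 90) [ 415. -948.    0.] [ 341. -636.  200.] [ 285. -402.  350.]
(383, 10) [  827. -1178.     0.] [ 642. -805.  200.] [ 503. -525.  350.]
(340, 15) [  912. -1046.     0.] [ 704. -708.  200.] [ 548. -455.  350.]
0 [[  -1. -328.]]
-300 [[ 298. -322.]]
-600 [[ 447. -319.]]
-900 [[ 535. -318.]]
```

View pics/e.png

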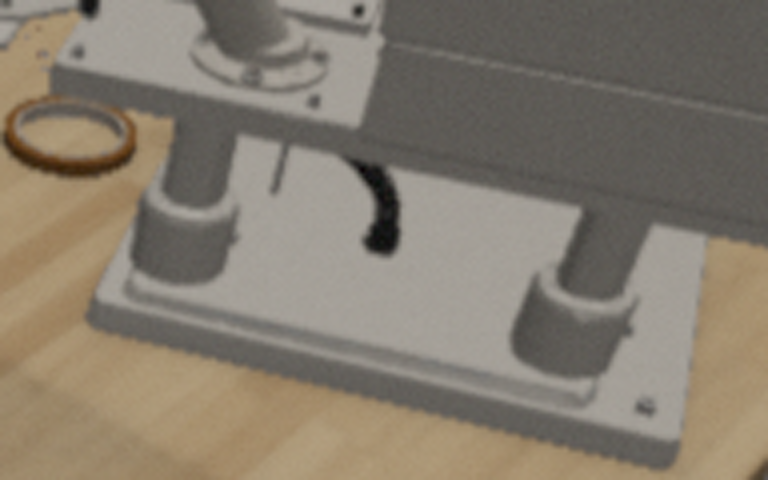

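View pics/e2.png

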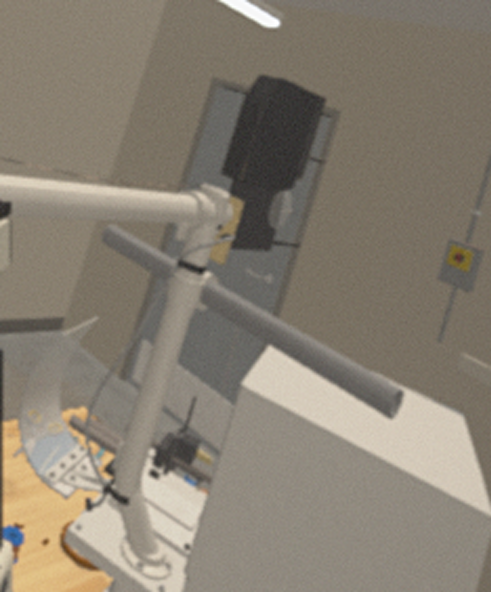

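Structures found so far:
- **Pole and boom:** pole at (533,141), boom at z ≈ 742.
- **Second post and grey bar:** beyond y ≈ -570.
- **Machine:** y < -600.

I'll check the clearance of a retracted swing before moving.

```bash
cat > clr.py <<'E'
from kin import *
v=np.load('v.npy')
def seg(p,q,a,b):
    u=np.linspace(0,1,40)[:,None];A=p+(q-p)*u;B=a+(b-a)*u
    return np.linalg.norm(A[:,None]-B[None],axis=2).min()
OB=dict(pole=((533,141,0),(533,141,770)),boom=((533,141,742),(600,-435,742)))
def check(qa,qb,n=25):
    m={}
    for t in np.linspace(0,1,n):
        q=np.array(qa)+(np.array(qb)-qa)*t;p,r=pts(q,v);M=r.as_matrix();tc=p[-1]
        segs=[('link',p[i],p[i+1]) for i in range(1,6)]
        g=tc-M[:,2]*66
        segs+=[('grip',g-M[:,1]*97,g+M[:,1]*97),('grip',tc-M[:,1]*65,tc+M[:,1]*65),('cam',tc-M[:,2]*157,tc-M[:,2]*157+M[:,0]*90)]
        for nme,a,b in segs:
            for k,(c,d) in OB.items():
                D=seg(a,b,np.array(c,float),np.array(d,float))
                if D<m.get((nme,k),1e9): m[(nme,k)]=round(D)
        m['zmin']=min(m.get('zmin',1e9),round(tc[2]))
    return m
E
python3 - <<'E'
import sys;sys.path.insert(0,'.')
from clr import *
from plant import bot
q0=bot.read_state()['joint_pos']
A=[.9,-.25,-.55,0,-1.27,0.];B=[-.34,-.25,-.55,0,-1.27,.0]
print(check(q0,A),check(A,B))
print(check(q0,B))
p,r=pts(B,v);print(p[-1],r.as_matrix().round(2))
yw=-.09;M=np.array([[-np.sin(yw)*-1*-1,np.cos(yw),0]]).T
y=np.array([-np.cos(yw),-np.sin(yw),0]);z=np.array([0,0,-1.]);Mx=np.c_[np.cross(y,z),y,z]
q=bot.solve_ik([477,-374,200],R.from_matrix(Mx).as_quat());print(q, check(B,q))
E
```

```text
{('link', 'pole'): 187, ('link', 'boom'): 172, ('grip', 'pole'): 92, ('grip', 'boom'): 101, ('cam', 'pole'): 155, ('cam', 'boom'): 185, 'zmin': 267} {('link', 'pole'): 200, ('link', 'boom'): 256, ('grip', 'pole'): 116, ('grip', 'boom'): 424, ('cam', 'pole'): 155, ('cam', 'boom'): 347, 'zmin': 267}
{('link', 'pole'): 231, ('link', 'boom'): 205, ('grip', 'pole'): 206, ('grip', 'boom'): 125, ('cam', 'pole'): 240, ('cam', 'boom'): 216, 'zmin': 267}
[ 213.54343981 -278.98454434  266.65366496] [[-0.33 -0.94  0.  ]
 [-0.94  0.33 -0.  ]
 [-0.   -0.   -1.  ]]
[-0.34298744  0.26475812 -0.18463524  0.         -1.12140297  0.25298744] {('link', 'pole'): 324, ('link', 'boom'): 176, ('grip', 'pole'): 496, ('grip', 'boom'): 447, ('cam', 'pole'): 503, ('cam', 'boom'): 395, 'zmin': 200}
```

```bash
cat > s3.py <<'E'
from h import *
from scipy.spatial.transform import Rotation as R
bot.move_joints([-.34,-.25,-.55,0,-1.27,0.])
bot.move_joints([-0.34298744,0.26475812,-0.18463524,0.,-1.12140297,0.25298744])
bot.pause(.2)
s=bot.read_state();print(s['t'],s['tcp_pos'],s['eef_rot'],s['contact_force'])
im=bot.camera("wrist");np.savez('w1.npz',im=im,p=s['tcp_pos'],r=s['eef_rot']);cv2.imwrite("pics/f_wrist.png",cv2.resize(im[:,:,::-1],(800,600)))
E
python3 s3.py
```

```text
8.075 [ 476.55828735 -373.94048198  201.5514674 ] [-6.74508329e-01  7.38266358e-01 -1.03173354e-03  4.84233424e-04] [0.11434046 0.33776369 0.3261693 ]
```

View pics/f_wrist.png

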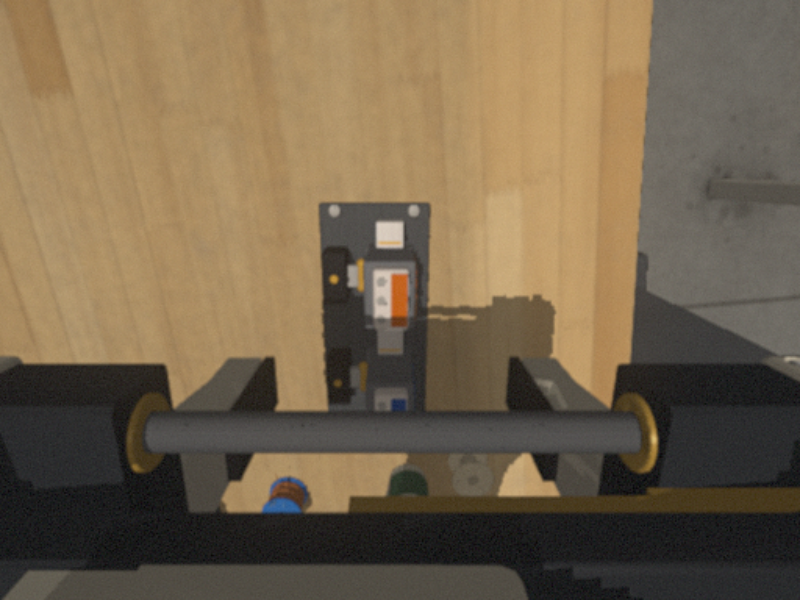

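```bash
cat > ov.py <<'E'
from h import *
from scipy.spatial.transform import Rotation as R
def Tof(p,r):
    T=np.eye(4);T[:3,:3]=R.from_quat(r).as_matrix();T[:3,3]=p;return T
def mod(x,y,z,yaw):
    c,s=np.cos(yaw),np.sin(yaw)
    f=lambda X,Y,Z:(x+c*X-s*Y,y+s*X+c*Y,z+Z)
    top=[f(a,b,79) for a,b in((-11,-19.5),(11,-19.5),(11,19.5),(-11,19.5))]
    blk=[f(a,b,68) for a,b in((-16.5,-22.5),(16.5,-22.5),(16.5,22.5),(-16.5,22.5))]
    return [top,blk]
def draw(n,im,polys,box,f,out,T=None):
    (u0,v0,u1,v1)=box
    cr=cv2.resize(im[v0:v1,u0:u1,::-1],None,fx=f,fy=f,interpolation=2).copy()
    for P,col in polys:
        q=((proj(n,np.array(P),T)-[u0,v0]+.5)*f).round().astype(int);cv2.polylines(cr,[q],True,col,1)
    cv2.imwrite(out,cr)
E
cat > t4.py <<'E'
from ov import *
d=np.load('w1.npz');T=Tof(d['p'],d['r'])
G=(0,255,0)
m=mod(476.8,-374.3,12,-.09)
draw('wrist',d['im'],[(p,G) for p in m],(190,120,290,260),5,'pics/g1.png',T)
im=bot.camera('scene')
b=mod(485,-290.5,12,-.09)
draw('scene',im,[(p,G) for p in m+b],(250,140,360,240),7,'pics/g2.png')
import cv2
im=cv2.imread('pics/a_top.png')[:,:,::-1]
draw('top',im,[(p,G) for p in m+b],(265,170,375,240),7,'pics/g3.png')
E
python3 t4.py
```

```text
(no output)
```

View pics/g1.png

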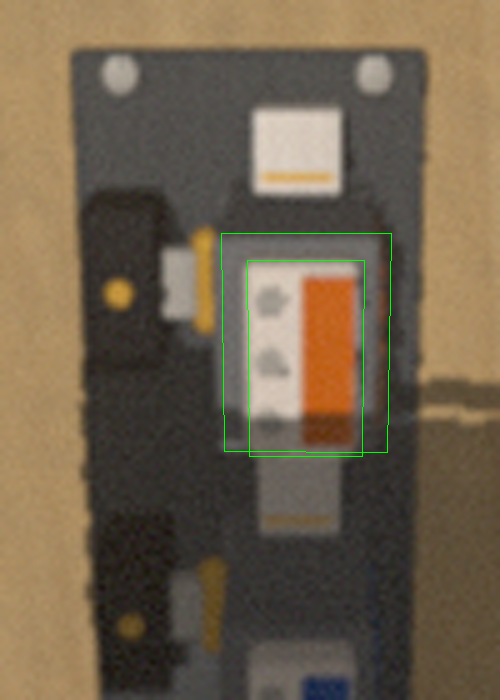

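View pics/g2.png

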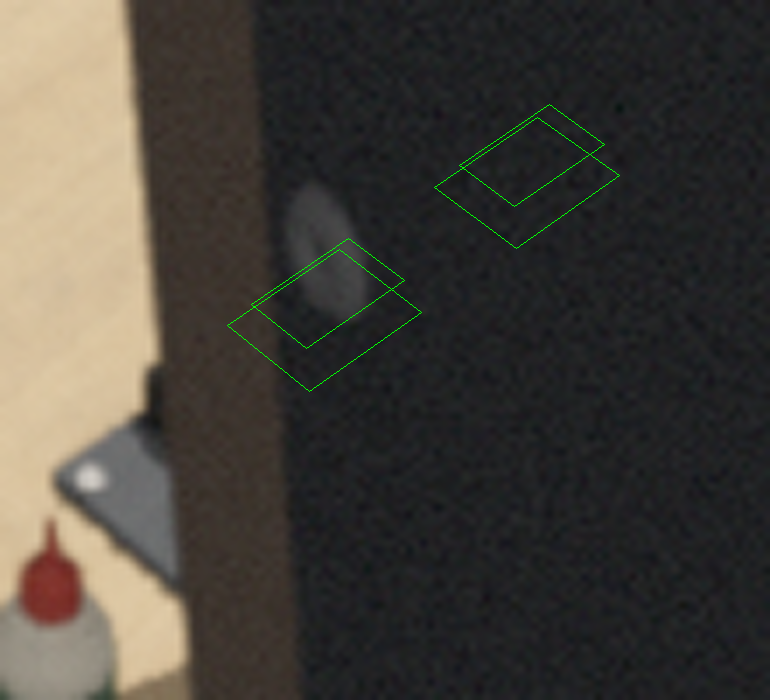

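View pics/g3.png

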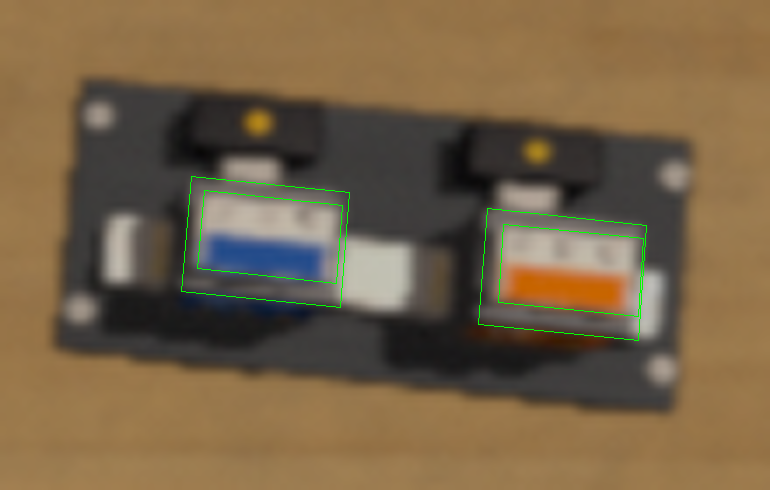

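Both overlays fit to within about 1 mm. I refine the module to x ≈ 477.7, y ≈ -374.8, yaw ≈ -0.083, then descend and grip.

```bash
cat >> ov.py <<'E'
def down(yaw):  # tool y = -module x, z down
    y=np.array([-np.cos(yaw),-np.sin(yaw),0]);z=np.array([0,0,-1.]);return R.from_matrix(np.c_[np.cross(y,z),y,z]).as_quat()
def st(tag):
    s=bot.read_state();print(tag,round(s['t'],2),s['tcp_pos'].round(2),"F",s['contact_force'].round(1),"M",s['moment'].round(2),"w",round(s['width'],2));return s
E
cat > s4.py <<'E'
from ov import *
o=down(-.083)
st('a')
bot.line_to([477.7,-374.8,110],velocity=120,ori=o)
bot.line_to([477.7,-374.8,51],velocity=60)
bot.pause(.2);st('b')
bot.move_gripper(36,force=15);st('c')
bot.move_gripper(25,force=15);bot.pause(.2);st('d')
E
python3 s4.py
```

```text
a 8.18 [ 476.72 -373.97  201.19] F [ 0.9  0.3 -0.2] M [ 0.07 -0.08  0.02] w 87.94
b 10.41 [ 477.9  -374.88   51.4 ] F [1.  0.5 0. ] M [ 0.1  -0.01  0.03] w 87.47
c 11.41 [ 477.68 -374.79   50.98] F [ 0.3 -0.   0.4] M [ 0.04 -0.05  0.02] w 36.23
d 11.85 [ 477.85 -374.85   51.07] F [ 1.3  0.6 -0.4] M [ 0.01 -0.31  0.03] w 32.7
```

Centred grip with almost no side force. Now I'll firm up and pull straight up.

```bash
cat > s5.py <<'E'
from ov import *
bot.move_gripper(25,force=45);st('a')
for z in (56,60,64,70,81):
    bot.line_to([477.7,-374.8,z],velocity=25);st(z)
im=bot.camera("wrist");s=st('w');np.savez('w2.npz',im=im,p=s['tcp_pos'],r=s['eef_rot']);cv2.imwrite("pics/h_wrist.png",cv2.resize(im[:,:,::-1],(800,600)))
im=bot.camera("top");cv2.imwrite("pics/h_top.png",im[:,:,::-1]);
im=bot.camera("scene");cv2.imwrite("pics/h_scene.png",im[:,:,::-1]);
E
python3 s5.py
```

```text
a 12.07 [ 477.84 -374.85   51.06] F [ 1.7 -0.7 -0. ] M [-0.01 -0.29 -0.05] w 32.65
56 12.42 [ 476.75 -374.32   55.62] F [-2.7  2.6 -2.1] M [ 0.83  0.75 -0.11] w 32.35
60 12.72 [ 477.57 -375.03   60.64] F [-4.   1.5  0.4] M [0.43 1.31 0.01] w 32.82
64 13.03 [ 478.59 -375.13   64.64] F [ 0.8 -0.4 -0.7] M [ 0.11 -0.06 -0.  ] w 32.59
70 13.43 [ 477.88 -374.86   70.24] F [ 0.1 -0.7 -1.7] M [ 0.12 -0.08 -0.04] w 32.65
81 14.02 [ 477.7  -374.78   81.1 ] F [-0.8  0.2 -1.4] M [ 0.12 -0.04 -0.03] w 33.04
w 14.07 [ 477.63 -374.75   80.96] F [-1.4  0.3 -1.4] M [ 0.08 -0.06 -0.03] w 32.44
```

View pics/h_wrist.png

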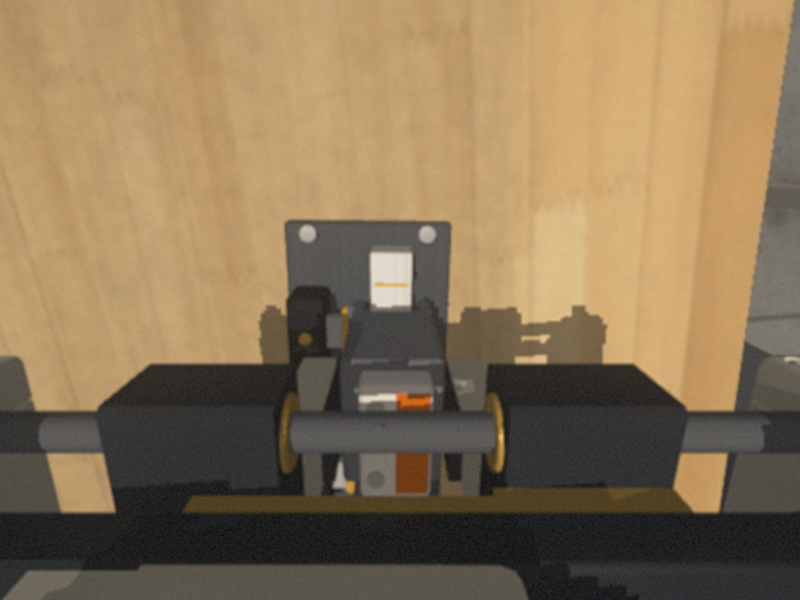

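View pics/h_scene.png

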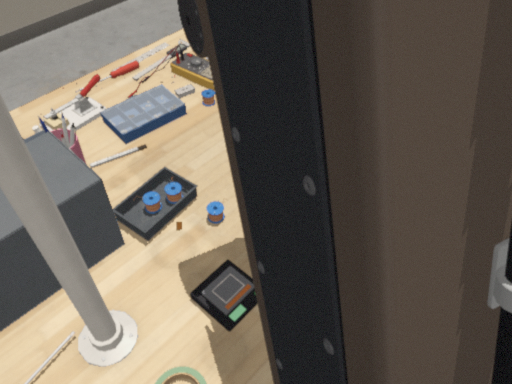

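View pics/h_top.png

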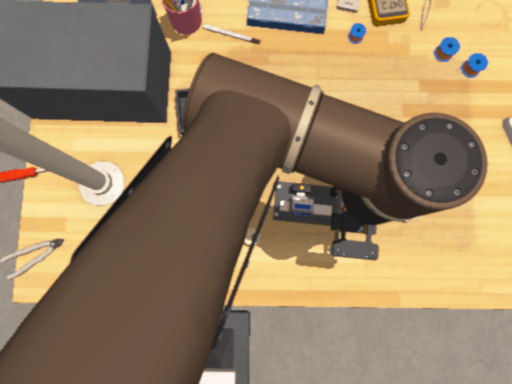

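The module is free: 30 mm of lift, with only its weight left on the wrist. The top view shows blue still on the rail at (302,207). Next I'll check for slip in the hand by overlaying the nominal held pose.

```bash
cat > t5.py <<'E'
from ov import *
from clr import check
import sys
d=np.load('w2.npz');T=Tof(d['p'],d['r'])
m=mod(477.7,-374.8,42,-.083)
draw('wrist',d['im'],[(p,(0,255,0)) for p in m],(200,200,310,330),6,'pics/i.png',T)
q0=bot.read_state()['joint_pos']
a=bot.solve_ik([477.7,-374.8,185],down(-.083));b=bot.solve_ik([440.5,-58,185],down(.025));c=bot.solve_ik([440.5,-58,80],down(.025))
print(a,b,c)
for x,y in((q0,a),(a,b),(b,c)):print(check(x,y))
from kin import *
print(pts(c,np.load('v.npy'))[0].round())
E
python3 t5.py
```

```text
[-0.34388672  0.27781787 -0.2026942   0.         -1.09028426  0.26088672] [ 0.31544822  0.00422071 -0.5332668   0.         -1.03330882 -0.29044822] [ 0.31544822  0.13692749 -0.67604455  0.         -0.75782429 -0.29044822]
{('link', 'pole'): 317, ('link', 'boom'): 186, ('grip', 'pole'): 519, ('grip', 'boom'): 491, ('cam', 'pole'): 519, ('cam', 'boom'): 416, 'zmin': 81}
{('link', 'pole'): 163, ('link', 'boom'): 181, ('grip', 'pole'): 197, ('grip', 'boom'): 486, ('cam', 'pole'): 220, ('cam', 'boom'): 404, 'zmin': 185}
{('link', 'pole'): 160, ('link', 'boom'): 224, ('grip', 'pole'): 196, ('grip', 'boom'): 491, ('cam', 'pole'): 217, ('cam', 'boom'): 416, 'zmin': 80}
[[  0.   0.  99.]
 [  0.   0. 199.]
 [ 78.  25. 795.]
 [230.  75. 626.]
 [411.  33. 458.]
 [440. -58. 269.]
 [440. -58.  80.]]
```

View pics/i.png

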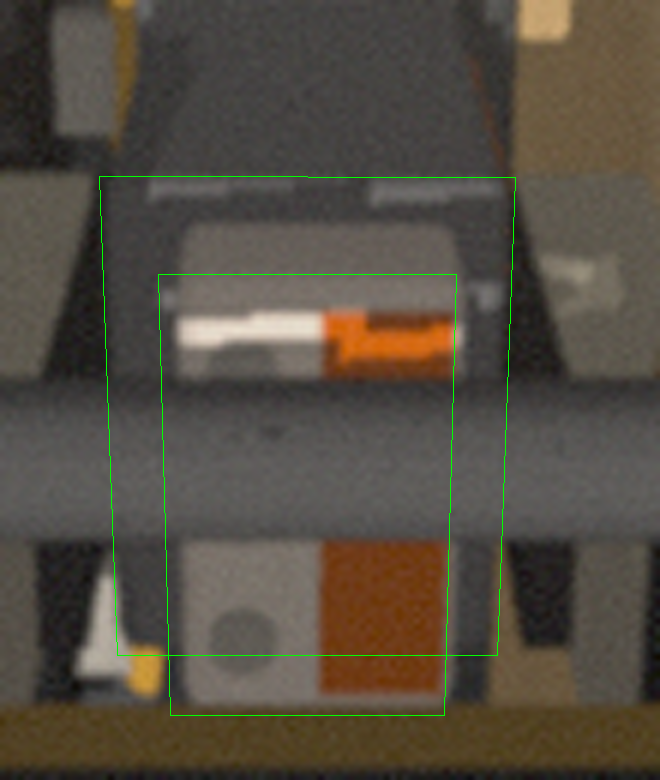

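```bash
cat > t6.py <<'E'
from ov import *
from scipy.optimize import least_squares
d1=np.load('w1.npz');T1=Tof(d1['p'],d1['r']);d2=np.load('w2.npz');T2=Tof(d2['p'],d2['r'])
a=np.array([(303,277),(355,277),(355,443),(304,443)])/5+[190,120]-.5
b=np.array([(323,312),(456,314),(445,691),(320,692)])/6+[200,200]-.5
W=np.array([atz('wrist',u,91,T1) for u in a]);print(W.round(1))
def f(p):
    c,s=np.cos(p[3]),np.sin(p[3]);m=W.mean(0);D=W-m
    X=np.c_[c*D[:,0]-s*D[:,1],s*D[:,0]+c*D[:,1],D[:,2]]+m+p[:3]
    return (proj('wrist',X,T2)-b).ravel()
g=least_squares(f,[0,0,30,0]);print(g.x.round(3),g.fun.reshape(4,2).round(2))
g=least_squares(lambda p:f([p[0],p[1],30,p[2]]),[0,0,0]);print(g.x.round(3),g.fun.reshape(4,2).round(2))
E
python3 t6.py
```

```text
[[ 475.8 -390.6   91. ]
 [ 466.  -389.7   91. ]
 [ 468.7 -356.8   91. ]
 [ 478.6 -357.6   91. ]]
[-5.8500e-01 -1.2930e+00  3.1699e+01 -3.0000e-03] [[-0.04  0.09]
 [ 0.02 -0.05]
 [ 0.09  0.15]
 [-0.07 -0.19]]
[-0.583 -0.18  -0.003] [[ 0.12  0.51]
 [-0.15  0.37]
 [-0.05 -0.34]
 [ 0.08 -0.68]]
```

No slip: the orange patch moved with the TCP to within about 1 mm. Lifting and carrying now.

```bash
cat > s6.py <<'E'
from ov import *
bot.line_to([477.7,-374.8,185],velocity=120);st('up')
bot.line_to([440.5,-58,185],velocity=120,ori=down(.025));st('over')
bot.line_to([440.5,-58,115],velocity=70);bot.pause(.3)
s=st('hover')
for n in("wrist","scene","top"):
    im=bot.camera(n);cv2.imwrite(f"pics/j_{n}.png",cv2.resize(im[:,:,::-1],(800,600)))
    if n=="wrist":np.savez('w3.npz',im=im,p=s['tcp_pos'],r=s['eef_rot'])
E
python3 s6.py
```

```text
up 15.18 [ 477.19 -374.47  184.06] F [ 0.2  0.  -1.2] M [ 0.05 -0.05  0.04] w 32.93
over 17.99 [440.51 -58.26 184.92] F [-0.1 -0.9 -1.3] M [ 0.07 -0.08  0.05] w 32.62
hover 19.44 [440.62 -57.96 115.22] F [-1.2 -0.3 -0.7] M [ 0.05 -0.07  0.02] w 32.82
```

View pics/j_wrist.png

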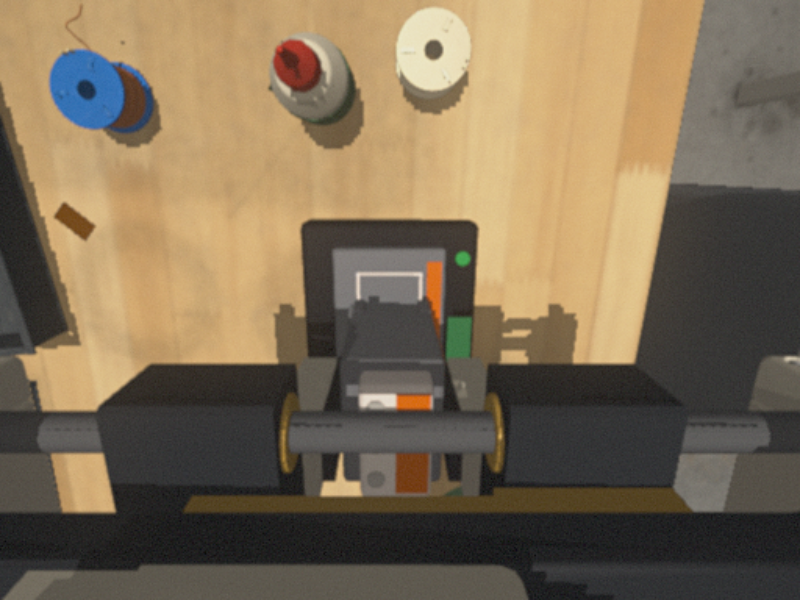

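View pics/j_scene.png

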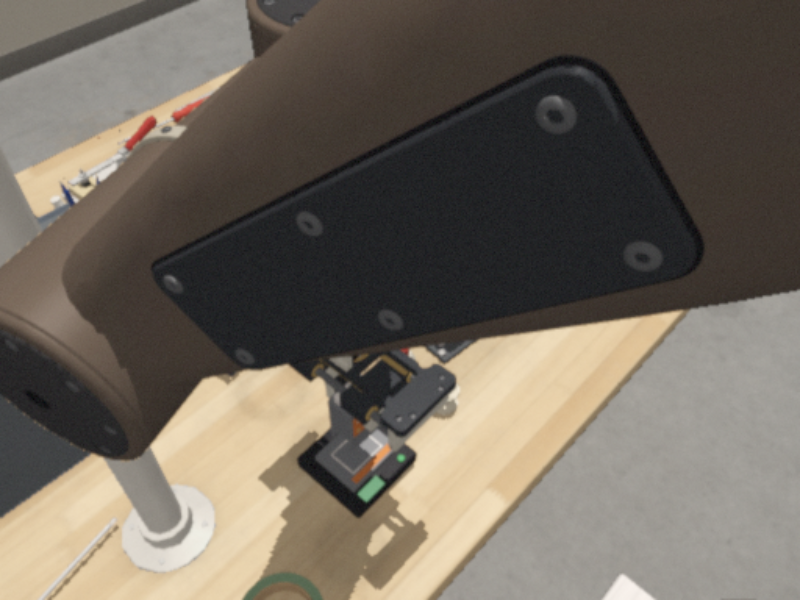

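View pics/j_top.png

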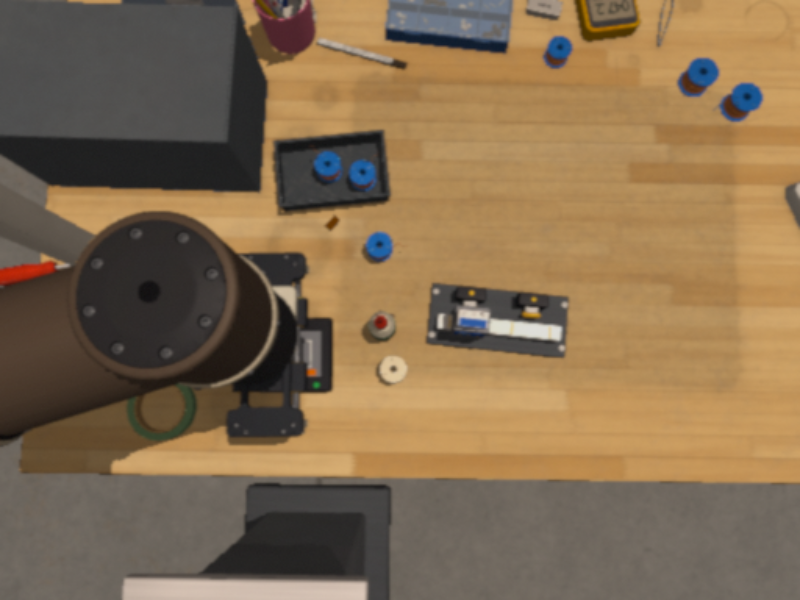

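The wrist image shows the module over the pad, with its orange side toward the stripe. The bottle (315,75) and both bobbins are standing, and blue is still clipped on. I'll refine the programmer pose from this image, since it is the same camera the module was measured with.

```bash
cat > t7.py <<'E'
from ov import *
def prog(x,y,yaw):
    c,s=np.cos(yaw),np.sin(yaw)
    r=lambda a,b,z:[(x+c*X-s*Y,y+s*X+c*Y,z) for X,Y in((-a,-b),(a,-b),(a,b),(-a,b))]
    return [r(50,50,20),r(31,37,30),r(18,24,30)]
if __name__=="__main__":
    d=np.load('w3.npz');T=Tof(d['p'],d['r'])
    P=[(p,(0,255,0)) for p in prog(440.7,-58,.025)]
    M=[(p,(255,255,0)) for p in mod(440.5,-58,76,.025)]
    draw('wrist',d['im'],P,(185,130,315,240),6,'pics/k1.png',T)
    draw('wrist',d['im'],M,(200,200,310,330),6,'pics/k2.png',T)
    im=cv2.imread('pics/a_top.png')[:,:,::-1]
    draw('top',im,P,(155,195,225,260),8,'pics/k3.png')
E
python3 t7.py
```

```text
(no output)
```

View pics/k1.png

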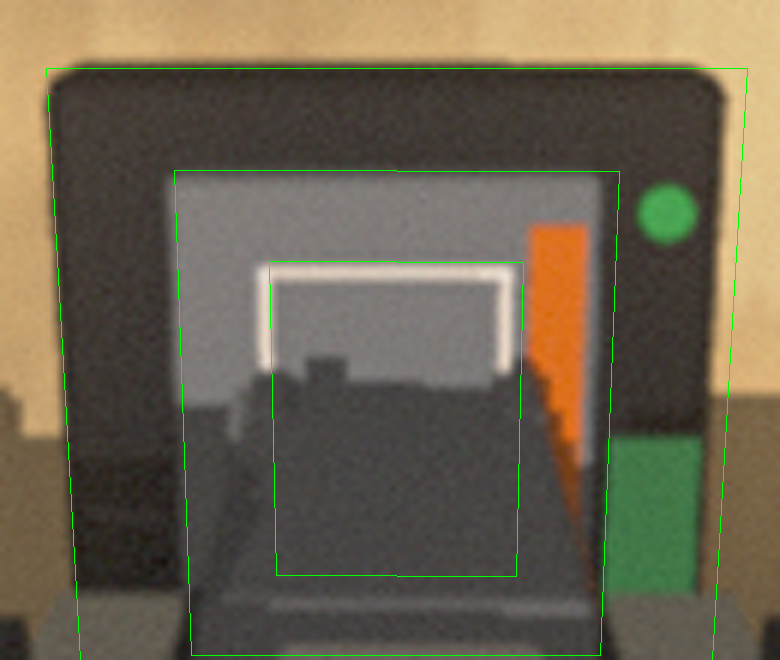

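View pics/k2.png

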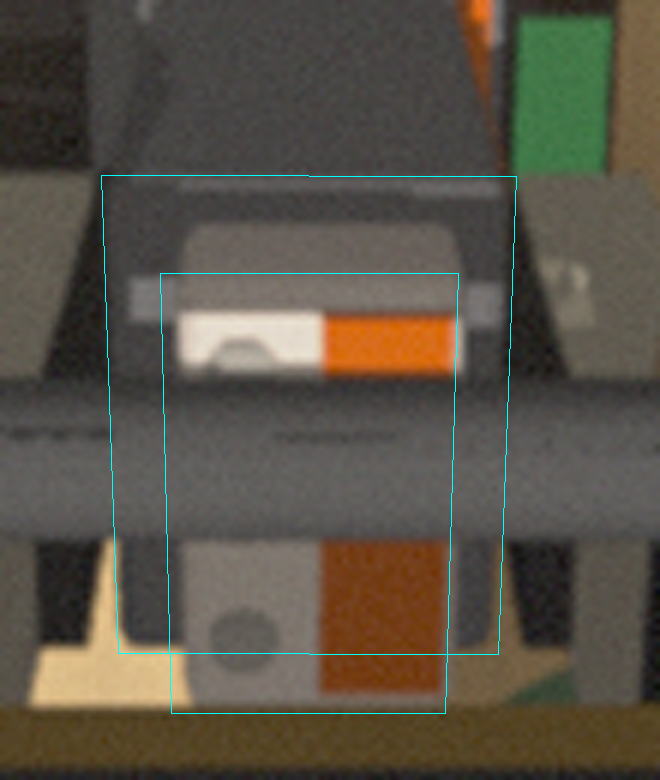

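View pics/k3.png

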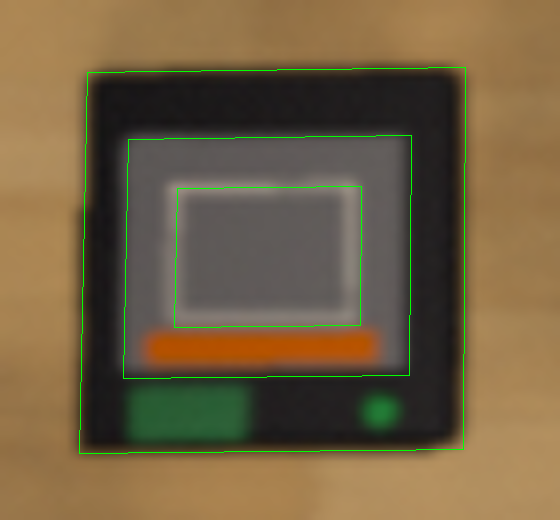

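```bash
cat > s7.py <<'E'
from ov import *
from t7 import prog
bot.line_to([442,-58,115],velocity=30)
bot.line_to([442,-58,79],velocity=40);bot.pause(.6)
s=st('hold');print(s['eef_rot'],R.from_quat(s['eef_rot']).as_matrix()[:,2].round(4),np.abs(s['qvel']).max())
for n in("wrist","scene"):
    im=bot.camera(n)
    if n=="wrist":
        T=Tof(s['tcp_pos'],s['eef_rot']);draw('wrist',im,[(p,(0,255,0)) for p in prog(442,-57.7,.025)],(160,110,340,245),4.4,'pics/l_wrist.png',T)
    else: draw('scene',im,[(p,(0,255,0)) for p in prog(442,-57.7,.025)[:2]+mod(442,-57.7,40,.025)],(170,215,300,335),5,'pics/l_scene.png')
E
python3 s7.py
```

```text
hold 21.49 [441.98 -58.01  79.  ] F [-0.1 -0.  -0.1] M [ 0.07 -0.04  0.01] w 32.87
[ 7.15877665e-01 -6.98225729e-01 -2.09937019e-06 -8.91509767e-06] [ 0.  0. -1.] 0.003703224191866316
```

View pics/l_wrist.png

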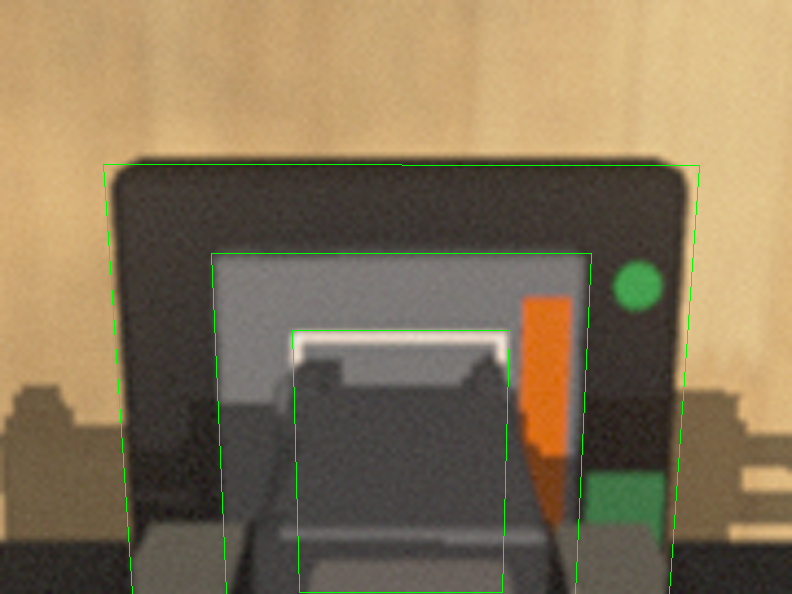

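View pics/l_scene.png

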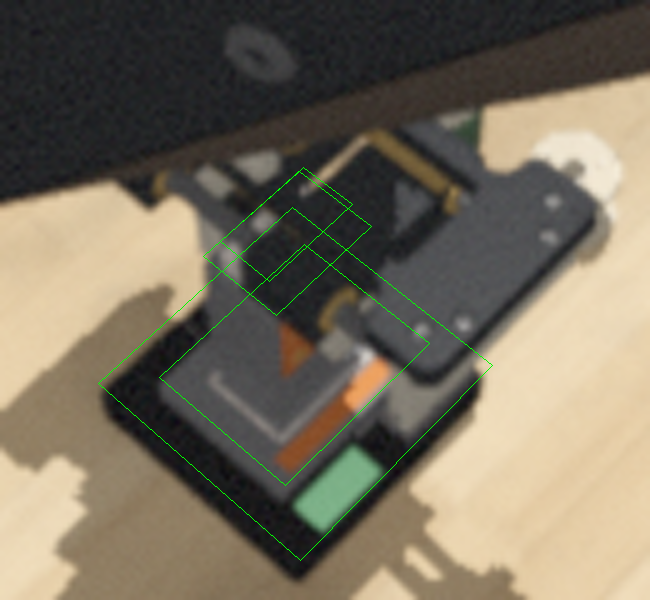

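The wrist overlay matches the outline. I'll check the module's height and position from the scene view as well, using its lower front edge.

```bash
cat > t8.py <<'E'
from ov import *
from t7 import prog
im=bot.camera('scene')
c,s=np.cos(.025),np.sin(.025)
f=lambda X,Y,Z:(442+c*X-s*Y,-57.7+s*X+c*Y,Z)
blk=[f(-16.5,-22.5,56),f(-16.5,22.5,56),f(16.5,22.5,56)]
feet=[f(-16.5,-22.5,40),f(-16.5,22.5,40),f(-16.5,22.5,108)]
draw('scene',im,[(blk,(0,255,0)),(feet,(255,255,0)),(prog(442,-57.7,.025)[2],(0,0,255))],(185,255,285,325),8,'pics/m.png')
draw('scene',im,[],(185,255,285,325),8,'pics/m0.png')
E
python3 t8.py
```

```text
(no output)
```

View pics/m.png

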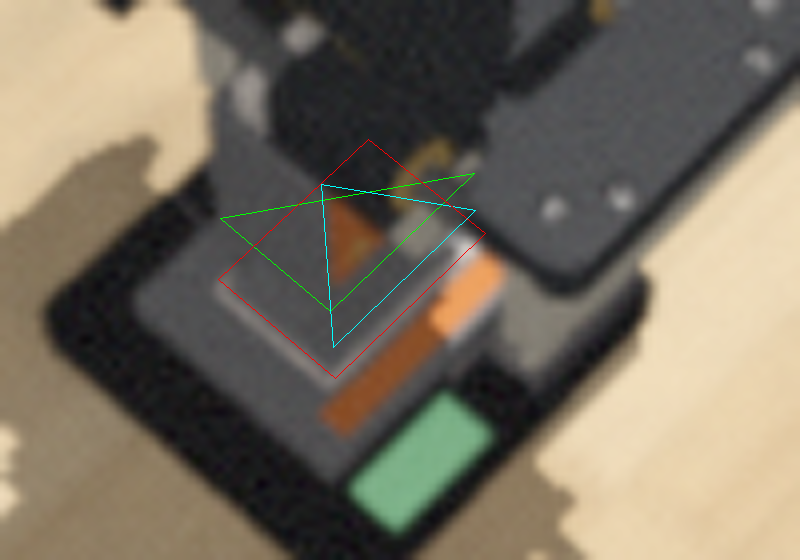

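View pics/m0.png

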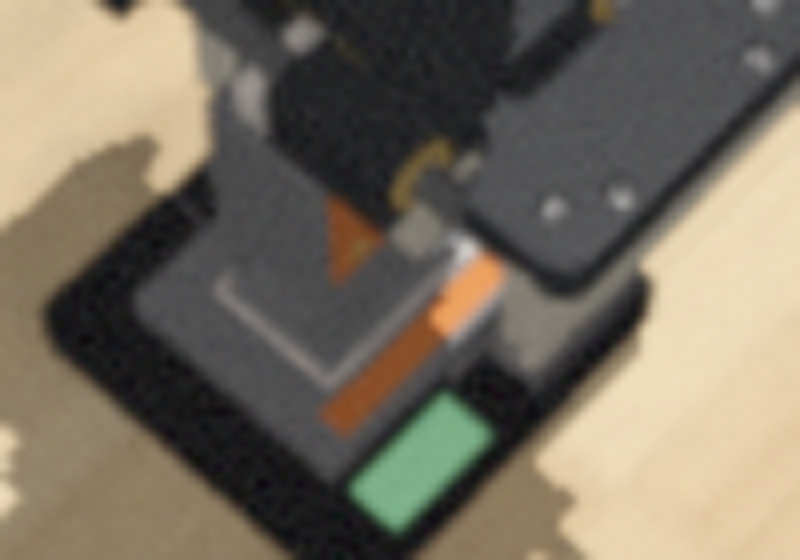

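```bash
cat > t9.py <<'E'
from ov import *
from t7 import prog
s=st('now');im=bot.camera('wrist');T=Tof(s['tcp_pos'],s['eef_rot'])
c,sn=np.cos(.025),np.sin(.025)
f=lambda X,Y,Z:(442+c*X-sn*Y,-57.7+sn*X+c*Y,Z)
def r(a,b,z):return [f(a,-22.5,z),f(b,-22.5,z),f(b,-22.5,z+12),f(a,-22.5,z+12)]
draw('wrist',im,[(r(-16.5,-11.5,40),(0,255,0)),(r(11.5,16.5,40),(0,255,0)),([f(-16.5,-22.5,56),f(16.5,-22.5,56),f(16.5,-22.5,108),f(-16.5,-22.5,108)],(255,255,0)),(prog(442,-57.7,.025)[2],(0,0,255))],(215,175,290,245),10,'pics/n.png',T)
im2=cv2.convertScaleAbs(im[175:245,215:290,::-1],alpha=2.2,beta=-60);cv2.imwrite('pics/n0.png',cv2.resize(im2,None,fx=8,fy=8,interpolation=2))
E
python3 t9.py
```

```text
now 21.64 [442.02 -57.99  79.02] F [-0.4 -1.  -0.7] M [ 0.07 -0.09 -0.04] w 32.56
```

View pics/n.png

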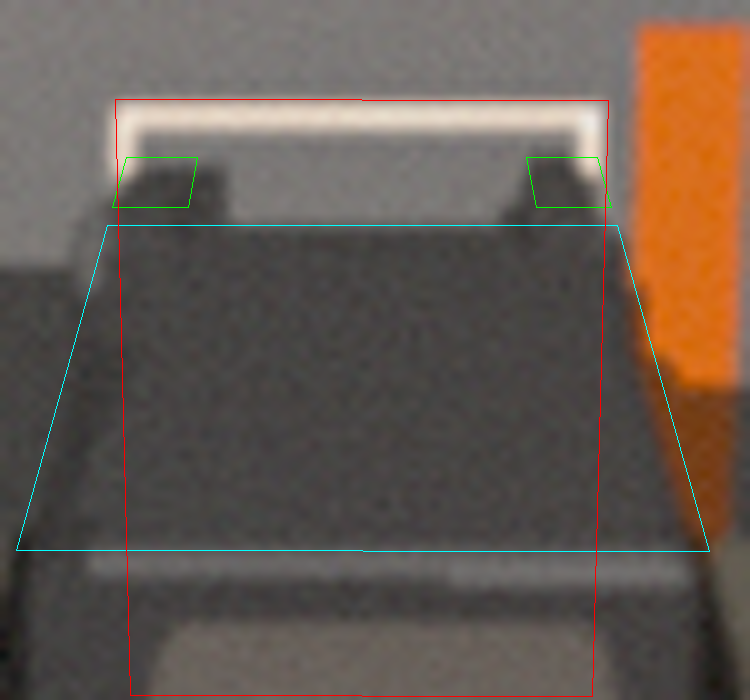

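View pics/n0.png

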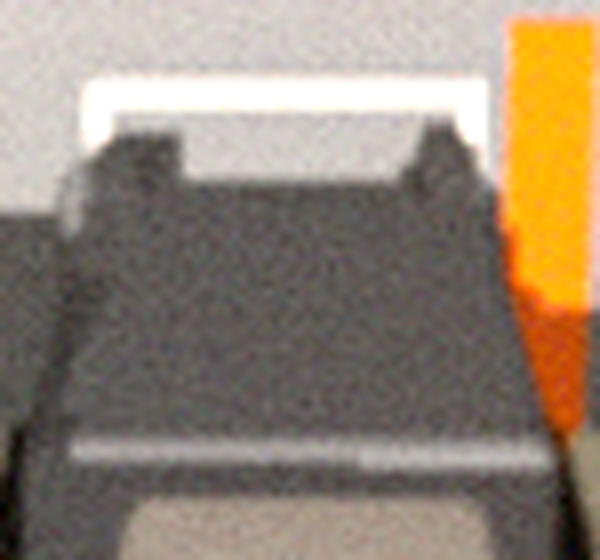

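All checks agree within about 1 mm, and the arm is still. Handing in.

```bash
python3 - <<'E'
from ov import *
s=st('pre');print(np.abs(s['qvel']).max())
print(bot.close_job())
E
```

```text
pre 21.69 [441.97 -58.01  78.98] F [-0.5  0.3 -1.4] M [ 0.08 -0.01  0.  ] w 32.71
0.0008607316329808462
the job is handed in; nothing more can be done
None
```

The job is handed in at 21.7 s, with the gripper still holding the orange module upright and still above the programmer's outline.

**What I did:** I swung the arm in folded, clear of the lamp pole and its overhead boom. I gripped the module across its 33 mm with 45 N and pulled it straight up 30 mm off the catch. I then carried it with its underside at about 146 mm, over the bottle and bobbins, and lowered it to the hover.

**Last checks:**
- **Pose:** the tool is vertical and within 0.1 mm of its target. By calculation the module's underside is about 10 mm above the pad; a camera fit after the pull allows it to be up to about 1.7 mm higher. The orange face is on the stripe side.
- **Alignment:** the wrist camera shows the module in line with the outline to about 1 mm.
- **Grip and contact:** the jaws are at 32.7 mm, and the wrist force is only the module's weight, so nothing touches the programmer.
- **Other objects:** pictures from the 115 mm hover show the blue module still clipped on and the bottle and both bobbins standing. I did not photograph them again after the last short descent.

**Where checks disagreed:** the scene camera put the outline about 1.5–2 mm further toward +y than the wrist camera did, which is within the stated calibration. I went with the wrist camera, because I had measured the module with it too. The arm blocked the top and scene views of most of the module, so the height was not confirmed by a separate view.

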